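# Slide the slim pickling weight into the half-litre jar

### The arm

A 7-joint arm with a two-finger parallel gripper is mounted at the origin on the work surface. World frame = base frame: x ahead of the robot, y to its left, z up, the work surface at z = 0. Lengths are in m, angles in rad, forces in N, time in s.
With the tool pointing down it reaches from about 0.425 to 0.925 m from the base axis. Payload 6.8 kg.
Tool frame: the origin (TCP) lies at the very end of the fingers, on their centre line; the grasp point (between the pads) lies 19 mm behind it; z points along the fingers, y is the line along which they close (so a half turn about z gives the same grasp; the last joint's range is limited). The gripper opens to 85 mm and grips with 20 to 120 N. Pads are 22 mm wide; open, the fingers measure 114 mm over their backs; the gripper's body (76 mm by 85 mm) begins 54 mm behind the grasp point. The pads swing forward as they close: fully open they stand 13 mm farther back than shut.
Start: joints at [-0.108, 0.477, 0.022, 1.555, -0.011, 1.109, -0.083], TCP at [0.675, 0, 0.2] pointing down, gripper open.
Joint ranges: [-2.96, 2.96], [-0.34, 2.1], [-1.41, 1.46], [0.24, 2.44], [-1.37, 4.51], [0.17, 1.92], [-2.96, 2.96]. Speed limits (rad/s): [2.39, 2.39, 3.14, 3.14, 3.14, 3.14, 3.14].

### API

Orientations are given as a rotation vector (axis times angle).
In Python, from bench import monitor, optics, r gives the robot as it stands.
- The arm moves only by the shell command python3 -m crank 'ROWS' [OPENING] [FORCE]. ROWS is JSON, a list of rows, each a list of 2 entries, a list of its own where there are three numbers: the shift along the tool's x, y, z in cm, then the turn, a rotation vector about the tool's x, y, z in rad. A call has 1 to 5 rows; each row shifts and turns the commanded pose from where the row before left it, along the tool's axes as they then stand; what a row does not reach is not made up. A row lasts 1/10 s, in which the tool goes at most 50 mm and 8.59 degrees, less where a joint would pass 70% of its speed; a pose out of reach is approached as far as the arm can. A call is refused whole if a number of a shift passes 5 or a number of a turn 0.15, either way. A call with a gripper value outside its range is refused whole. OPENING is the finger opening in cm, from 0 to 8.54, set as the call begins (- or left out, the last holds). The fingers move at their own pace and stop on an object; FORCE is the grip in N (left out, the last holds). Time passes only in rows, so rows that do not move let the fingers close. It gives the time, the measured TCP pose, the force, the opening and the grip force at its end, in the units of the state.
- monitor.get_obs(): the state, without advancing time (a new reading comes with each control period).
- optics.grab_frame(name): name is "scene" or "side" or "wrist"; returns (picture, depth): 384x512x3 uint8, red, green, blue; 384x512 float32, m along the optical axis (not along the pixel's ray), 0 where there is no reading.
- optics.camera_model(name): a dict with "vertical_fov" (degrees; the focal length in pixels is half the picture's height over the tangent of half this angle, whatever the lens; pixels are square), "cx", "cy" (the principal point, pixels), "R" (3x3) and "t" (3): a world point X has camera coordinates R X + t; the wrist camera has in their place "hand_eye" (4x4, takes a point from camera to tool coordinates, whose origin is the TCP and whose axes are the flange's). Camera axes: x right, y down, z forward; pixel columns grow to the right and rows downward; lengths in m; the calibration is good to about 2 mm. A picture is of the moment at which its call begins: read the wrist's pose just before it. camera_model takes no time and is no camera call.
- r.hand_in(): hands the job in; it is judged then, once.
The state is a dict: "clock": time; "joints": joint angles; "qvel": joint speeds; "tau": joint torques, N m; "tcp_pos": TCP position; "orientation": TCP orientation; "contact_force": force on the tool from outside, world axes, zero at the start; "moment": the same for the moment, N m; "grip_width": finger opening in m; "gripper_force": force on a finger pad.
Only numpy, scipy, OpenCV 4.12 (cv2) and the standard library are available. Lean on these libraries where they do the work, as an engineer would, in place of code of your own. Each camera call takes 0.05 s, during which the arm holds its last target. There are 200 camera calls.

### The job

Put the pickling set together: pick up the slim white ceramic weight stone by its knob and slide it, chamfered foot first, down into the short clear half-litre jar until it stands upright on the jar's bottom. Lower it in gently, holding it as it goes in and not dropping it, and leave the jar standing about where it is. Leave the tall jar and the broad weight stone, which does not fit, where they are.

Things in the scene. Friction and masses are not known exactly. Their poses are not given: they have to be found in the camera images.
- stone: Slim weight stone: white ceramic, 450 g, round, upright, 136 mm tall. Body 58 mm in diameter, foot chamfered (42 mm across at the underside, full width 10 mm up), shoulder 92 mm up; above it a knob 24 mm in diameter, 30 mm at its top (129 to 136 mm). Origin: centre of the underside, z up. Gripped about 118 mm above the underside, the fingertips stay above the jar's rim when it is fully in.
- jar: Half-litre jar, the shorter of two jars: empty, open, clear glass, 320 g, loose, upright, 100 mm tall, 94 mm in outer diameter, neck 78 mm outside. The mouth is a round bore 70 mm in diameter (6 mm of play all round the slim stone); its inner floor lies 6 mm above its underside. Origin: centre of the underside, z up.
- tall_jar: The tall litre jar, to be left alone: empty open clear glass, 145 mm tall, 102 mm in outer diameter, same 70 mm mouth. Origin at the centre of the underside.
- broad_stone: The broad weight stone, to be left alone: white ceramic, 86 mm in diameter and only 50 mm high to the shoulder, with the same knob as the slim one (94 mm tall in all). It is too wide for the jars. Origin at the centre of the underside.
There are look-alikes about, which are no part of the job. What is shaped like the stone but orange, purple or red is not meant.

How it is judged:
On the way, in this order (a step that is already met when the one before it is completed fails the run):
1. the slim stone is lifted clear of the shelf, its underside over 50 mm up (height (world z) of stone above 0.05 m), for 0.1 s.
2. the slim stone, still held by the fingers, has its foot at least 25 mm down inside the jar's mouth (z of stone in the frame of jar below 0.075 m and horizontal distance between stone and jar below 0.022 m and contact force between stone and the fingers above 0.5 N), for 0.1 s.
At the end, for the whole second after the job is handed in: The slim stone rests on the half-litre jar's floor: underside under 14 mm above the jar's underside, within 20 mm of its axis, upright to 10 degrees; that jar is on the shelf, upright to 10 degrees, within 50 mm of its start; tall jar and broad stone within 30 mm of theirs (z of stone in the frame of jar between 0 and 0.014 m and horizontal distance between stone and jar below 0.02 m and angle between each of stone, jar's own z axis and vertical below 0.18 rad and height (world z) of jar below 0.015 m and distance of jar from where it was at the start of the episode below 0.05 m and linear speed of each of stone, jar below 0.02 m/s and distance of each of tall_jar, broad_stone from where it was at the start of the episode below 0.03 m); the robot touches nothing.
It fails at once if the slim stone is dropped into the jar (moves faster than 0.6 m/s inside the mouth) (z of stone in the frame of jar below 0.1 m and horizontal distance between stone and jar below 0.03 m and linear speed of stone above 0.6 m/s).
It fails at once if a jar is tipped by more than 25 degrees (angle between any of jar, tall_jar's own z axis and vertical above 0.44 rad).
It fails at once if the tall jar or the broad stone is shoved more than 30 mm (distance of any of tall_jar, broad_stone from where it was at the start of the episode above 0.03 m).
It also fails if it takes over 45 s, if anything falls off the work surface, if the arm or the gripper's body presses on something with over 40 N, if the wrist force passes 120 N, or if a joint passes its speed limit or range.

## Working session

There is one attempt and no reset: what is moved stays moved. The work goes in short steps, Python scripts to look and compute and a shell command to move; the robot and the scene stay as the last step left them, time stands still between calls to the robot, and variables do not carry over. Pictures are saved under pics/ and viewed, at most 10 in all, crops included, and the job is handed in when it is done.

```bash
mkdir -p pics; ls
cat > h.py <<'E'
import numpy as np, cv2
from bench import monitor, optics, r
from scipy.spatial.transform import Rotation as Ro
def grab(n):
    o=monitor.get_obs(); m=optics.camera_model(n); p,d=optics.grab_frame(n)
    f=192/np.tan(np.radians(m["vertical_fov"])/2)
    v,u=np.mgrid[:384,:512]
    C=np.stack([(u-m["cx"])/f*d,(v-m["cy"])/f*d,d],-1)
    if "R" in m: W=(C-np.array(m["t"]))@np.array(m["R"])
    else:
        H=np.array(m["hand_eye"]); T=C@H[:3,:3].T+H[:3,3]
        W=T@Ro.from_rotvec(o["orientation"]).as_matrix().T+np.array(o["tcp_pos"])
    W[d==0]=np.nan
    return p,d,W,f,m
E
python3 - <<'E'
from h import *
o=monitor.get_obs();print(o)
a=[]
for n in("scene","side"):
    p,d,W,f,m=grab(n);np.savez(n,p=p,W=W);a.append(p);print(n,{k:v for k,v in m.items()})
im=np.vstack(a);cv2.imwrite("pics/a.png",cv2.resize(im,(400,600),interpolation=cv2.INTER_AREA)[:,:,::-1])
cv2.imwrite("pics/scene.png",cv2.resize(a[0],(800,600))[:,:,::-1])
cv2.imwrite("pics/side.png",cv2.resize(a[1],(800,600))[:,:,::-1])
E
```

```text
pics
{'clock': 0.0, 'joints': array([-0.10809281,  0.47782532,  0.02235603,  1.55645573, -0.0114899 ,
        1.10927262, -0.08309979]), 'qvel': array([-0.00088997, -0.00044331,  0.00014685, -0.00118159,  0.00102437,
        0.00048908,  0.00219649]), 'tau': array([-5.45967814e-04, -5.96443820e+01,  1.60769675e+00, -2.81194621e+01,
        1.24063640e-02,  9.39900521e-03,  2.20753498e-05]), 'tcp_pos': array([ 6.74355103e-01, -3.74510580e-05,  1.98607358e-01]), 'orientation': array([-2.22059950e+00, -2.22060972e+00,  2.19800920e-03]), 'contact_force': array([ 0.49034657, -0.23351416,  0.29219794]), 'moment': array([-0.05729052, -0.01015771, -0.01043009]), 'gripper_force': 0.0, 'grip_width': 0.08548404118530396}
scene {'vertical_fov': 48.5572850050724, 'cx': 255.3978795607913, 'cy': 196.86359027761225, 'R': array([[ 0.25558361,  0.96675669, -0.00764969],
       [ 0.7397724 , -0.20065715, -0.64224101],
       [-0.62242576,  0.15848724, -0.76646459]]), 't': array([-0.1305573 , -0.38551804,  1.37353058])}
side {'vertical_fov': 54.98587874153852, 'cx': 251.13938181232672, 'cy': 195.06709754761056, 'R': array([[ 0.81646987, -0.57717302, -0.01575616],
       [-0.33764449, -0.45514036, -0.82391956],
       [ 0.46837288,  0.67802548, -0.56648768]]), 't': array([-0.45179746,  0.2456374 ,  0.56577753])}
```

View pics/scene.png

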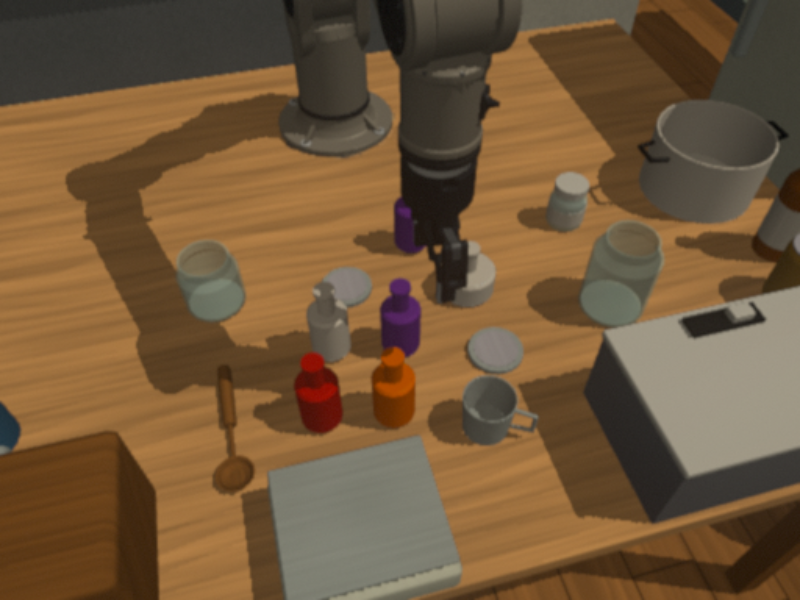

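View pics/side.png

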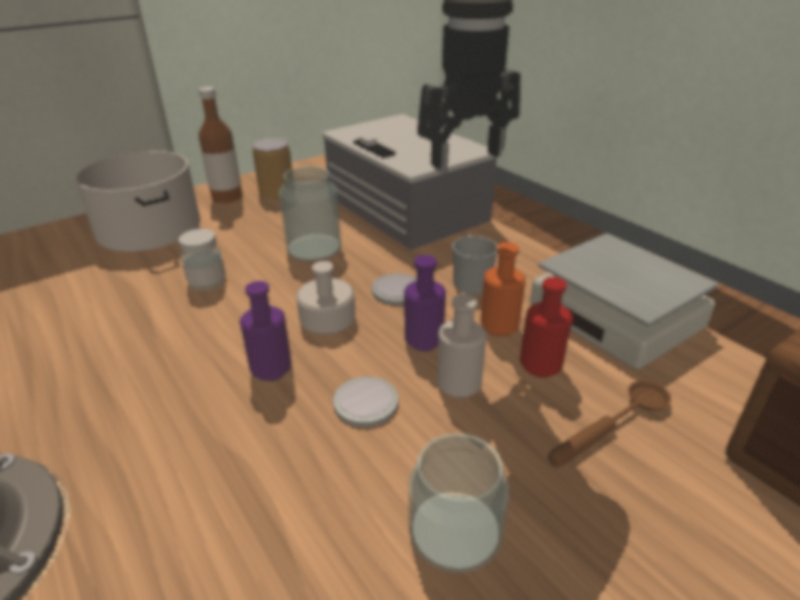

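The slim white stone is at scene (325,322)/side (461,345). The short jar's rim centre is at scene (206,260)/side (460,467). Purple, red and orange look-alikes stand close to the stone.

Run:
```python
from h import *
def ray(n,u,v,z):
    m=optics.camera_model(n);f=192/np.tan(np.radians(m["vertical_fov"])/2)
    R=np.array(m["R"]);c=-R.T@m["t"];k=R.T@[(u-m["cx"])/f,(v-m["cy"])/f,1]
    return (c+k*(z-c[2])/k[2]).round(4)
s=512/800
for nm,z,a,b in[("knobtop",.136,(325,289),(466,300)),("jar rim",.1,(206,260),(460,467)),("jar floor",.006,(215,298),(456,530)),("broadknob",.094,(471,249),(322,269)),("purple knob",.136,(400,287),(426,263)),("red",.136,(312,361),(555,285)),("orange",.136,(393,355),(508,248)),("purple2",.136,None,(259,289))]:
    print(nm,a and ray("scene",a[0]*s,a[1]*s,z),ray("side",b[0]*s,b[1]*s,z))
for n,box in(("scene",(175,240,195,235)),("side",(285,215,310,255))):
    W=np.load(n+".npz")["W"];w=W[box[1]*1-0:box[3],box[0]:box[2]] if n=="side" else W[175:235,195:225]
    w=w.reshape(-1,3)
    for lo,hi in((.126,.14),(.02,.09)):
        q=w[(w[:,2]>lo)&(w[:,2]<hi)];print(n,lo,len(q),q.min(0) if len(q) else 0,q.max(0) if len(q) else 0)
```

```text
knobtop [ 0.5733 -0.1184  0.136 ] [ 0.5759 -0.1214  0.136 ]
jar rim [ 0.4387 -0.2745  0.1   ] [ 0.4306 -0.282   0.1   ]
jar floor [ 0.4295 -0.281   0.006 ] [ 0.4311 -0.2826  0.006 ]
broadknob [0.514  0.1117 0.094 ] [0.5069 0.1056 0.094 ]
purple knob [ 0.5963 -0.0202  0.136 ] [ 0.5911 -0.0258  0.136 ]
red [ 0.6857 -0.1559  0.136 ] [ 0.6839 -0.1611  0.136 ]
orange [ 0.7029 -0.0575  0.136 ] [ 0.7041 -0.0606  0.136 ]
purple2 None [0.3897 0.0467 0.136 ]
scene 0.126 251 [ 0.55637159 -0.16573598  0.12800123] [ 0.69536738 -0.10603608  0.13812823]
scene 0.02 567 [ 0.54954196 -0.14950039  0.02004073] [ 0.66187067 -0.09299568  0.08998468]
side 0.126 0 0 0
side 0.02 703 [ 0.54325798 -0.15215804  0.02000364] [ 0.59259194 -0.12127719  0.08999759]
```

```bash
python3 -m crank '[[[-3.0,-2.5,0],[0,0,0]],[[-3.0,-2.5,0],[0,0,0]],[[-3.0,-2.5,0],[0,0,0]],[[-3.0,-2.6,0],[0,0,0]],[[0,0,0],[0,0,0]]]'; python3 -m crank '[[[0,0,0],[0,0,0]],[[0,0,0],[0,0,0]]]'
python3 - <<'E'
from h import *
p,d,W,f,m=grab("wrist");np.savez("wrist",p=p,W=W);print(m["hand_eye"].round(3))
o=monitor.get_obs();print(o["tcp_pos"],o["orientation"],o["contact_force"])
cv2.imwrite("pics/w1.png",p[:,:,::-1])
q=W[(W[...,2]>.128)&(W[...,2]<.142)&(np.hypot(W[...,0]-.573,W[...,1]+.12)<.03)];print(len(q),q.min(0),q.max(0),np.median(q,0))
E
```

```text
clock: 0.6
tcp_pos: [0.5699, -0.1263, 0.1994]
orientation: [-2.231, -2.212, 0.006]
contact_force: [0.6, -0.8, 0.4]
grip_width: 0.085
gripper_force: 0.0
clock: 0.8
tcp_pos: [0.5746, -0.1188, 0.1995]
orientation: [-2.22, -2.223, -0.001]
contact_force: [1.1, 1.1, 0.2]
grip_width: 0.0856
gripper_force: 0.0
[[-0.001 -0.946 -0.325  0.084]
 [ 1.    -0.001  0.001  0.   ]
 [-0.002 -0.325  0.946 -0.174]
 [ 0.     0.     0.     1.   ]]
[ 0.57466106 -0.11853403  0.19941213] [-2.21884980e+00 -2.22340981e+00 -7.54330833e-04] [-1.1196935  -0.15852221  0.25095682]
794 [ 0.55857172 -0.13410234  0.12879663] [ 0.58831947 -0.10499722  0.13819195] [ 0.57344814 -0.11873123  0.13606011]
```

View pics/w1.png

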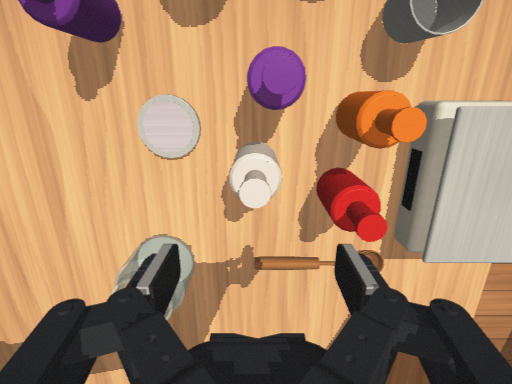

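The wrist picture shows the white stone's knob at (255,190), centred between the fingers and about 1 mm off the TCP in the depth data. The jar is at (160,270). I go down and grip.

```bash
python3 -m crank '[[[0,-0.1,3],[0,0,0]],[[0,0,3],[0,0,0]],[[0,0,2],[0,0,0]],[[0,0,1.8],[0,0,0]],[[0,0,0],[0,0,0]]]'; python3 -m crank '[[[0,0,0],[0,0,0]],[[0,0,0],[0,0,0]],[[0,0,0],[0,0,0]],[[0,0,0],[0,0,0]],[[0,0,0],[0,0,0]]]' 0 50;python3 -m crank '[[[0,0,0],[0,0,0]],[[0,0,0],[0,0,0]],[[0,0,0],[0,0,0]]]'
```

```text
clock: 1.35
tcp_pos: [0.5716, -0.1183, 0.0988]
orientation: [-2.216, -2.221, 0.005]
contact_force: [0.4, -0.6, 0.2]
grip_width: 0.0855
gripper_force: 0.0
clock: 1.85
tcp_pos: [0.5738, -0.1202, 0.1029]
orientation: [2.221, 2.22, 0.002]
contact_force: [-1.1, -0.0, 5.6]
grip_width: 0.0246
gripper_force: 48.8
clock: 2.15
tcp_pos: [0.5737, -0.1202, 0.1029]
orientation: [2.221, 2.22, 0.002]
contact_force: [-1.1, 0.5, 5.3]
grip_width: 0.0244
gripper_force: 48.8
```

```bash
python3 -m crank '[[[0,0,-2],[0,0,0]],[[0,0,-3],[0,0,0]],[[0,0,-4],[0,0,0]],[[0,0,-4],[0,0,0]],[[0,0,-3],[0,0,0]]]' - 60; python3 -m crank '[[[-2,-2,0],[0,0,0]],[[-2,-2,0],[0,0,0]],[[0,0,0],[0,0,0]],[[0,0,0],[0,0,0]],[[0,0,0],[0,0,0]]]'
python3 - <<'E'
from h import *
a=[]
for n in("scene","side","wrist"):
    p,d,W,f,m=grab(n);np.savez(n,p=p,W=W);a.append(p)
cv2.imwrite("pics/b.png",np.hstack([cv2.resize(a[0][100:300,60:280],(400,364)),cv2.resize(a[1][220:384,200:380],(400,364))])[:,:,::-1])
cv2.imwrite("pics/w2.png",a[2][:,:,::-1]);o=monitor.get_obs();print(o["tcp_pos"],o["orientation"])
for n in("scene","side","wrist"):
    W=np.load(n+".npz")["W"];k=np.hypot(W[...,0]-.431,W[...,1]+.281)<.07
    for lo,hi in((.092,.108),(.002,.012)):
        q=W[k&(W[...,2]>lo)&(W[...,2]<hi)]
        if len(q)>3:
            s=np.linalg.lstsq(np.c_[2*q[:,:2],np.ones(len(q))],(q[:,:2]**2).sum(1),rcond=None)[0]
            print(n,lo,len(q),q.min(0).round(3),q.max(0).round(3),"circ",s[:2],np.sqrt(s[2]+s[0]**2+s[1]**2))
E
```

```text
clock: 2.65
tcp_pos: [0.5729, -0.1201, 0.2638]
orientation: [2.221, 2.221, 0.001]
contact_force: [0.9, -0.0, -5.5]
grip_width: 0.0235
gripper_force: 59.6
clock: 3.15
tcp_pos: [0.5337, -0.1591, 0.2619]
orientation: [2.22, 2.222, 0.001]
contact_force: [-0.3, 0.0, -0.0]
grip_width: -0.0
gripper_force: 0.0
[ 0.53364429 -0.15910943  0.26157587] [-2.21976790e+00 -2.22310455e+00 -4.99911836e-04]
scene 0.092 258 [ 0.387 -0.319  0.092] [ 0.469 -0.242  0.103] circ [ 0.42981906 -0.28020758] 0.03690000682690422
scene 0.002 65 [ 0.405 -0.35   0.002] [ 0.5   -0.256  0.012] circ [ 0.44296382 -0.29280512] 0.038512311323990134
side 0.092 761 [ 0.391 -0.321  0.092] [ 0.469 -0.244  0.103] circ [ 0.42911695 -0.28266977] 0.03681514570875933
side 0.002 461 [ 0.363 -0.35   0.002] [ 0.497 -0.214  0.012] circ [ 0.42712241 -0.28681862] 0.05171816311942299
wrist 0.092 690 [ 0.392 -0.318  0.092] [ 0.47  -0.24   0.102] circ [ 0.43143967 -0.27838603] 0.03674734015492973
wrist 0.002 378 [ 0.391 -0.326  0.002] [ 0.481 -0.232  0.012] circ [ 0.4332726  -0.27649681] 0.0398618934059602
```

View pics/b.png

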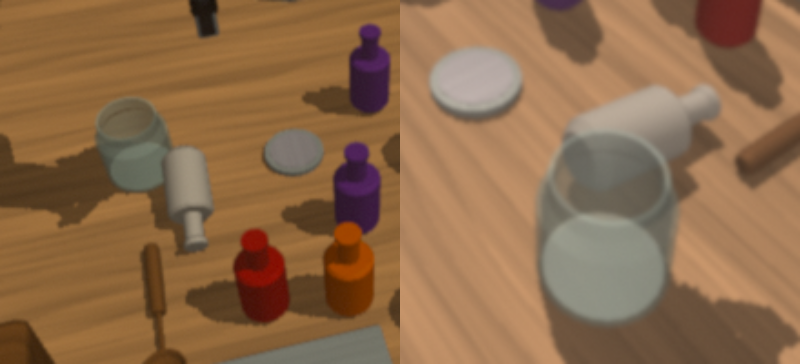

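View pics/w2.png

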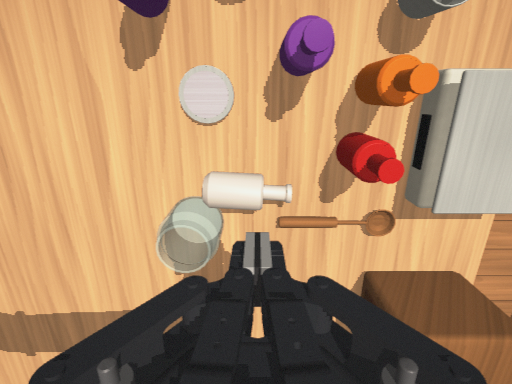

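The stone slipped out when the sideways move began. It now lies on its side in wrist view, foot at (205,190) near the jar and knob at (288,193). The jar is unmoved, with its rim at (.430,-.280). I measure the lying stone, then tip it up by the knob.

Run:
```python
from h import *
z=np.load("wrist.npz");p=z["p"].astype(int);W=z["W"]
v,u=np.mgrid[:384,:512]
k=(u>195)&(u<300)&(v>165)&(v<215)&(W[...,2]>.008)&(p.max(-1)-p.min(-1)<45)&(p.min(-1)>110)
q=W[k];c=q[:,:2].mean(0);_,_,V=np.linalg.svd(q[:,:2]-c,full_matrices=False)
a=V[0]*np.sign(V[0][0]);b=np.array([-a[1],a[0]])
s=(q[:,:2]-c)@a;t=(q[:,:2]-c)@b
print(len(q),"c",c,"axis",a,"s",s.min(),s.max())
for lo in np.arange(s.min(),s.max(),.012):
    m=(s>=lo)&(s<lo+.012);mid=c+a*(lo+.006)+b*(t[m].min()+t[m].max())/2
    print(round(lo-s.min(),3),m.sum(),mid.round(4),"w",(t[m].max()-t[m].min()).round(3),"zmax",q[m][:,2].max().round(3))
# spoon
k=(u>270)&(u<330)&(v>212)&(v<232)&(W[...,2]>.004);print("spoon",W[k].min(0),W[k].max(0))
print(monitor.get_obs()["joints"])
```

```text
2770 c [ 0.50521517 -0.21238124] axis [0.99802616 0.06279953] s -0.07211760698100006 0.0817008463588665
0.0 74 [ 0.4404 -0.2344] w 0.004 zmax 0.072
0.012 160 [ 0.4513 -0.2175] w 0.05 zmax 0.074
0.024 322 [ 0.4636 -0.2213] w 0.071 zmax 0.061
0.036 300 [ 0.4758 -0.2241] w 0.077 zmax 0.059
0.048 294 [ 0.487 -0.211] w 0.051 zmax 0.059
0.06 287 [ 0.4991 -0.2128] w 0.053 zmax 0.059
0.072 289 [ 0.5111 -0.2125] w 0.052 zmax 0.06
0.084 290 [ 0.5232 -0.214 ] w 0.054 zmax 0.06
0.096 283 [ 0.5353 -0.2141] w 0.052 zmax 0.06
0.108 138 [ 0.5469 -0.2084] w 0.039 zmax 0.057
0.12 112 [ 0.5595 -0.217 ] w 0.022 zmax 0.043
0.132 108 [ 0.5716 -0.2184] w 0.023 zmax 0.044
0.144 113 [ 0.5836 -0.2185] w 0.027 zmax 0.046
spoon [ 0.57208901 -0.28746343  0.00491583] [ 0.65768391 -0.26908578  0.02172902]
[ 0.11435436  0.22662256  0.0758884   1.77087771 -0.01900254  1.1446172
  0.1976649 ]
```

```bash
python3 -m crank '[[[0,0,0],[0,0,-0.149]],[[0,0,0],[0,0,-0.149]],[[0,0,0],[0,0,-0.149]],[[0,0,0],[0,0,-0.149]],[[0,0,0],[0,0,-0.149]]]' 5 25 >/dev/null;  python3 -m crank '[[[0,0,0],[0,0,-0.149]],[[0,0,0],[0,0,-0.149]],[[0,0,0],[0,0,-0.149]],[[0,0,0],[0,0,-0.149]],[[0,0,0],[0,0,-0.149]]]' >/dev/null;  python3 -m crank '[[[0,0,0],[0,0,0]],[[0,0,0],[0,0,0]]]'
cat >> h.py <<'E'
def go(x,y,z):
    o=monitor.get_obs();R=Ro.from_rotvec(o["orientation"]).as_matrix()
    print("tcp",np.round(o["tcp_pos"],4),"tool-x ang",np.arctan2(R[1,0],R[0,0]).round(3),"tooly ang",np.arctan2(R[1,1],R[0,1]).round(3),"zt",R[:,2].round(3),"shift cm",(100*R.T@(np.array([x,y,z])-o["tcp_pos"])).round(2),"w",o["grip_width"])
E
python3 -c "from h import *;go(.567,-.218,.12)"
```

```text
clock: 4.5
tcp_pos: [0.5332, -0.1597, 0.2615]
orientation: [-0.133, -3.139, -0.0]
contact_force: [0.2, -0.8, 0.2]
grip_width: 0.0498
gripper_force: 0.0
tcp [ 0.5332 -0.1597  0.2615] tool-x ang 3.057 tooly ang 1.486 zt [-0.  0. -1.] shift cm [-3.86 -5.52 14.15] w 0.049848574839143914
```

```bash
python3 -m crank '[[[-1.3,-1.9,4],[0,0,0]],[[-1.3,-1.8,4],[0,0,0]],[[-1.26,-1.82,4],[0,0,0]],[[0,0,2.1],[0,0,0]],[[0,0,0],[0,0,0]]]' >/dev/null; python3 -m crank '[[[0,0,0],[0,0,0]],[[0,0,0],[0,0,0]]]' >/dev/null
python3 - <<'E'
from h import *
go(.567,-.218,.012)
p,d,W,f,m=grab("wrist");cv2.imwrite("pics/w3.png",p[:,:,::-1])
E
```

```text
tcp [ 0.5684 -0.2178  0.1225] tool-x ang 3.061 tooly ang 1.49 zt [ 0.003 -0.001 -1.   ] shift cm [ 0.17 -0.03 11.05] w 0.04994105193548371
```

View pics/w3.png

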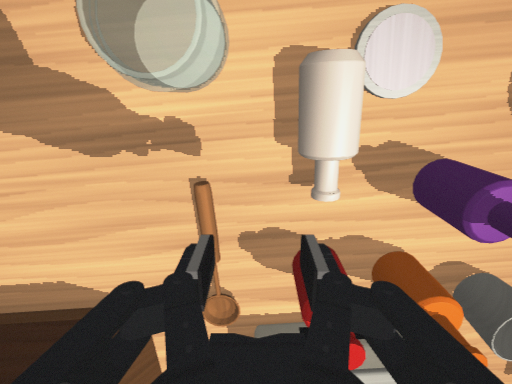

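The stone has rolled away from the jar towards +y; its knob is at (326,180) while the fingers' midline is at u≈256. I re-measure it and check whether it is still rolling.

```bash
cat > meas.py <<'E'
from h import *
def stone(n="wrist"):
    p,d,W,f,m=grab(n);p=p.astype(int);v,u=np.mgrid[:384,:512]
    k=(W[...,2]>.012)&(W[...,2]<.075)&(p.max(-1)-p.min(-1)<45)&(p.min(-1)>100)&(v<225)&(u>240)&(u<420)
    N,L,st,ce=cv2.connectedComponentsWithStats(k.astype(np.uint8));i=1+st[1:,4].argmax()
    q=W[L==i];w=q[q[:,2]>.05][:,:2];c=w.mean(0)
    e=q[:,:2]-q[:,:2].mean(0);_,_,V=np.linalg.svd(e,full_matrices=False);a=V[0]*np.sign(V[0][0])
    for _ in range(3):
        s=(q[:,:2]-c)@a
        K=q[s>s.max()-.035]; kn=K[K[:,2]>.035][:,:2].mean(0); a=(kn-c)/np.linalg.norm(kn-c)
    print(monitor.get_obs()["clock"],len(q),"ridge c",c.round(4),"axis ang",np.arctan2(a[1],a[0]).round(3),"top end",(c+a*s.max()).round(4),"grip",(c+a*(s.max()-.02)).round(4),"len",np.ptp(s).round(4),"zmax",q[:,2].max(),"knob zmax",K[:,2].max())
E
python3 -c "from meas import *;stone()"; python3 -m crank '[[[0,0,0],[0,0,0]],[[0,0,0],[0,0,0]],[[0,0,0],[0,0,0]],[[0,0,0],[0,0,0]]]'>/dev/null;python3 -c "from meas import *;stone();go(.567,-.218,.012)"
```

```text
5.3 7381 ridge c [ 0.4995 -0.1445] axis ang -0.048 top end [ 0.5907 -0.1488] grip [ 0.5707 -0.1479] len 0.1356 zmax 0.06034859481389755 knob zmax 0.04531846587980019
5.75 7420 ridge c [ 0.4995 -0.1443] axis ang -0.047 top end [ 0.5905 -0.1486] grip [ 0.5705 -0.1477] len 0.1354 zmax 0.05990413943646473 knob zmax 0.04556113641629575
tcp [ 0.567  -0.2181  0.1206] tool-x ang 3.061 tooly ang 1.49 zt [ 0.  0. -1.] shift cm [0.000e+00 1.000e-02 1.086e+01] w 0.05019109429255856
```

```bash
python3 -m crank '[[[0.1,2.3,0],[0,0,-0.034]],[[0.1,2.4,0],[0,0,0]],[[0,2.3,0],[0,0,0]],[[0,0,3],[0,0,0]],[[0,0,3],[0,0,0]]]' >/dev/null; python3 -m crank '[[[0,0,2.5],[0,0,0]],[[0,0,1.5],[0,0,0]],[[0,0,0.7],[0,0,0]],[[0,0,0],[0,0,0]],[[0,0,0],[0,0,0]]]'; python3 -c "from meas import *;go(.5705,-.1477,.013)"
```

```text
clock: 6.75
tcp_pos: [0.5699, -0.1481, 0.0145]
orientation: [0.073, 3.139, -0.0]
contact_force: [0.0, 0.3, 0.3]
grip_width: 0.0501
gripper_force: 0.0
tcp [ 0.5699 -0.1481  0.0145] tool-x ang 3.095 tooly ang 1.524 zt [ 0.002 -0.    -1.   ] shift cm [-0.05  0.05  0.15] w 0.050126871628694745
```

```bash
python3 -m crank '[[[0,0,0],[0,0,0]],[[0,0,0],[0,0,0]],[[0,0,0],[0,0,0]],[[0,0,0],[0,0,0]],[[0,0,0],[0,0,0]]]' 0 30; python3 -m crank '[[[0,0,-0.5],[0,0,0]],[[0,0,-1],[0,0,0]],[[0,0,-1],[0,0,0]],[[0,0,-1],[0,0,0]],[[0,0,-0.5],[0,0,0]]]'; python3 -c "
from meas import *
p,d,W,f,m=grab('side');cv2.imwrite('pics/s3.png',cv2.resize(p[120:270,200:400],(480,360))[:,:,::-1])"
```

```text
clock: 7.25
tcp_pos: [0.5691, -0.1482, 0.0137]
orientation: [0.074, 3.141, -0.0]
contact_force: [-0.3, 0.0, 1.0]
grip_width: 0.0003
gripper_force: 0.0
clock: 7.75
tcp_pos: [0.57, -0.1483, 0.0554]
orientation: [0.074, 3.139, -0.001]
contact_force: [-0.3, 0.4, 0.2]
grip_width: 0.0003
gripper_force: 0.0
```

View pics/s3.png

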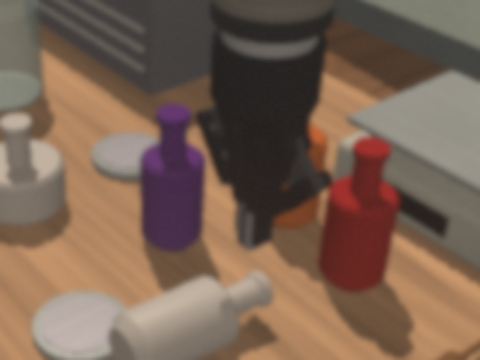

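The fingers closed empty: width is 0 and the stone still lies there, knob at crop (262,288). I rise and measure again.

```bash
python3 -m crank '[[[0,0,-2.5],[0,0,0]],[[0,0,-2.5],[0,0,0]],[[0,0,-2],[0,0,0]],[[0,0,0],[0,0,0]]]' 6 30 >/dev/null; python3 -c "
from meas import *
stone()
p,d,W,f,m=grab('wrist');cv2.imwrite('pics/w4.png',p[:,:,::-1])
go(.57,-.148,.013)"
```

```text
8.25 6401 ridge c [ 0.4998 -0.1391] axis ang -0.042 top end [ 0.5906 -0.1429] grip [ 0.5706 -0.1421] len 0.1353 zmax 0.05991262651028548 knob zmax 0.045447722366206034
tcp [ 0.569  -0.1481  0.1237] tool-x ang 3.095 tooly ang 1.524 zt [ 0. -0. -1.] shift cm [-0.09  0.02 11.07] w 0.06005188982599894
```

View pics/w4.png

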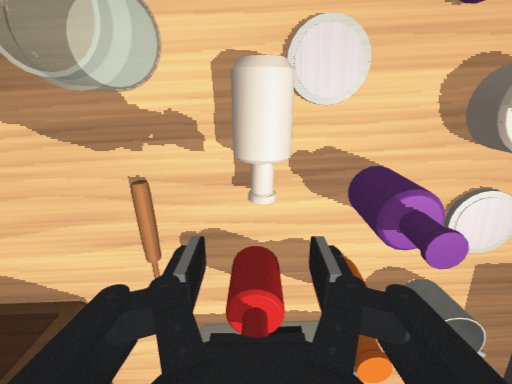

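Run:
```python
from h import *
def proj(n,X):
    m=optics.camera_model(n);f=192/np.tan(np.radians(m["vertical_fov"])/2)
    c=np.array(m["R"])@X+m["t"];return np.array([m["cx"]+f*c[0]/c[2],m["cy"]+f*c[1]/c[2]])
s=lambda P:((P-[200,120])*2.4).round(0)
print("tip at s3",s(proj("side",[.57,-.1483,.0554])),"knob head meas",s(proj("side",[.588,-.1428,.029])))
p,d,W,f,m=grab("side")
k=(W[...,2]>.012)&(W[...,2]<.07)&(np.ptp(p.astype(int),axis=-1)<45)&(p.min(-1)>90)&(W[...,0]>.44)&(W[...,0]<.62)&(W[...,1]>-.21)&(W[...,1]<-.09)
q=W[k];print(len(q),q.min(0),q.max(0))
h=q[q[:,0]>.565];print("knob side",h.mean(0),h.min(0),h.max(0))
```

```text
tip at s3 [247. 275.] knob head meas [257. 287.]
1619 [ 0.44228158 -0.17299124  0.0120146 ] [ 0.58926543 -0.09016102  0.06017538]
knob side [ 0.57791921 -0.15045148  0.03789128] [ 0.56502844 -0.16067894  0.02606911] [ 0.58926543 -0.13279554  0.04476473]
```

```bash
python3 -m crank '[[[0,0,0],[0,0,0]],[[0,0,0],[0,0,0]],[[0,0,0],[0,0,0]],[[0,0,0],[0,0,0]]]' 2.4 20
python3 - <<'E'
from h import *
o=monitor.get_obs();R=Ro.from_rotvec(o["orientation"]).as_matrix()
p,d,W,f,m=grab("wrist");T=(W-o["tcp_pos"])@R
k=(abs(T[...,2])<.06)&(abs(T[...,1])<.08)&(abs(T[...,0])<.04)&(W[...,2]>.075)
v,u=np.nonzero(k);q=T[k];print(len(q),q.min(0).round(4),q.max(0).round(4))
for sgn in(-1,1):
    s=q[q[:,1]*sgn>0];t=s[s[:,2]>np.percentile(s[:,2],97)];print(sgn,"tip",t.mean(0).round(4),s[:,2].max().round(4), "inner y",np.abs(s[:,1]).min())
print(o["tcp_pos"],o["grip_width"])
p,d,W,f,m=grab("side");T=(W-o["tcp_pos"])@R
k=(abs(T[...,2])<.06)&(np.abs(T[...,:2]).max(-1)<.04);q=T[k];print("side",len(q),q.max(0).round(4),q.min(0).round(4))
p,d,W,f,m=grab("scene");T=(W-o["tcp_pos"])@R
k=(abs(T[...,2])<.06)&(np.abs(T[...,:2]).max(-1)<.04);q=T[k];print("scene",len(q),q.max(0).round(4),q.min(0).round(4))
E
```

```text
clock: 8.75
tcp_pos: [0.5689, -0.1481, 0.1232]
orientation: [-0.073, -3.14, -0.0]
contact_force: [0.8, -0.2, -0.2]
grip_width: 0.0241
gripper_force: 0.0
1428 [-0.0125 -0.0253 -0.06  ] [ 0.0116  0.0261 -0.0316]
-1 tip [ 0.0024 -0.0121 -0.0343] -0.0317 inner y 0.011485564327764812
1 tip [ 0.0012  0.0127 -0.0342] -0.0316 inner y 0.012232648495333578
[ 0.56890166 -0.14806296  0.12319851] 0.02412082630468066
side 308 [ 0.0117  0.0234 -0.033 ] [-0.013  -0.0289 -0.0599]
scene 105 [ 0.0055  0.0251 -0.0339] [-0.0119 -0.0258 -0.0598]
```

All three cameras show the real fingertips 32 mm behind the reported TCP at a 24 mm opening. So the first grasp caught only the knob's head, and the second passed above the knob. I correct for this: tips at z=.010 means a reported TCP z of −.022.

```bash
python3 -m crank '[[[-0.1,0.6,3],[0,0,0]],[[0,0,4],[0,0,0]],[[0,0,3],[0,0,0]],[[0,0,2.5],[0,0,0]],[[0,0,1.2],[0,0,0]]]' 5 30; python3 -m crank '[[[0,0,0.8],[0,0,0]],[[0,0,0],[0,0,0]]]';  python3 -m crank '[[[0,0,0],[0,0,0]],[[0,0,0],[0,0,0]],[[0,0,0],[0,0,0]],[[0,0,0],[0,0,0]]]' 0 30
```

```text
clock: 9.4
tcp_pos: [0.5689, -0.1419, -0.0157]
orientation: [-0.073, -3.137, -0.001]
contact_force: [-0.0, 0.2, 0.4]
grip_width: 0.0499
gripper_force: 0.0
clock: 9.6
tcp_pos: [0.5703, -0.1421, -0.0217]
orientation: [-0.073, -3.14, -0.0]
contact_force: [-0.5, -0.1, 0.8]
grip_width: 0.05
gripper_force: 0.0
clock: 10.0
tcp_pos: [0.5718, -0.1424, -0.0202]
orientation: [0.074, 3.138, -0.001]
contact_force: [2.1, -0.1, 4.8]
grip_width: 0.024
gripper_force: 24.8
```

```bash
python3 -m crank '[[[0,0,-0.7],[0,0,0]],[[0,0,-1],[0,0,0]],[[0,0,-1],[0,0,0]],[[0,0,-1],[0,0,0]],[[0,0,-1],[0,0,0]]]'; python3 -m crank '[[[0,0,-1],[0,0,0]],[[0,0,-1],[0,0,0]],[[0,0,-1],[0,0,0]],[[0,0,-1],[0,0,0]],[[0,0,-1],[0,0,0]]]'; python3 -m crank '[[[0,0,-1],[0,0,0]],[[0,0,0],[0,0,0]],[[0,0,0],[0,0,0]]]';  python3 -c "
from meas import *
p,d,W,f,m=grab('side');np.savez('side',p=p,W=W);cv2.imwrite('pics/s4.png',cv2.resize(p[120:270,200:400],(480,360))[:,:,::-1])"
```

```text
clock: 10.5
tcp_pos: [0.5703, -0.1422, 0.0265]
orientation: [0.074, 3.141, 0.0]
contact_force: [0.1, 0.2, -4.5]
grip_width: 0.0222
gripper_force: 27.7
clock: 11.0
tcp_pos: [0.5703, -0.1422, 0.0764]
orientation: [-0.074, -3.141, -0.0]
contact_force: [0.3, -0.7, -4.3]
grip_width: 0.0221
gripper_force: 29.0
clock: 11.3
tcp_pos: [0.5704, -0.1422, 0.0857]
orientation: [0.074, 3.14, -0.0]
contact_force: [-0.5, -0.4, -5.1]
grip_width: 0.0224
gripper_force: 29.2
```

View pics/s4.png

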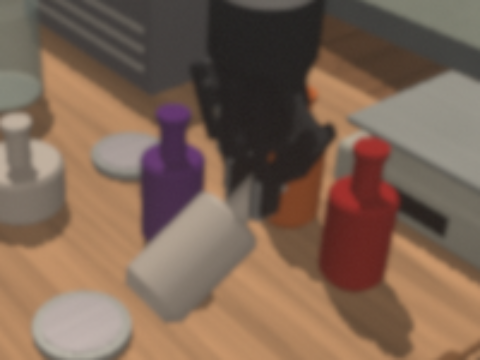

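The stone is held by the knob and hangs tilted, roughly 40° above horizontal, with the foot at crop (155,290). I loosen the grip a little and bob it so that it swings down.

```bash
cat > tilt.py <<'E'
from h import *
def tilt(n="side"):
    o=monitor.get_obs();p,d,W,f,m=grab(n);np.savez(n,p=p,W=W);p=p.astype(int);g=np.array(o["tcp_pos"])+[0,0,.05]
    k=(np.ptp(p,axis=-1)<40)&(p.min(-1)>75)&(W[...,2]>.008)&(np.linalg.norm(W-g,axis=-1)<.16)&(W[...,2]<g[2]-.005)
    N,L,st,ce=cv2.connectedComponentsWithStats(k.astype(np.uint8));i=1+st[1:,4].argmax();q=W[L==i]
    c=np.array(optics.camera_model(n)["R"]).T@-np.array(optics.camera_model(n)["t"])
    # fit 29 mm cylinder from axis passing near grip: direction + small offset
    from scipy.optimize import least_squares
    def res(x):
        a=np.array([np.sin(x[0])*np.cos(x[1]),np.sin(x[0])*np.sin(x[1]),np.cos(x[0])])
        b=g+np.array([x[2],x[3],0]);e=q-b;s=e@a;rad=np.linalg.norm(e-np.outer(s,a),axis=1)
        return np.r_[np.where(s<-.026,rad-.029,0),.3*x[2],.3*x[3]]
    best=min((least_squares(res,[t,ph,0,0],loss="soft_l1",f_scale=.003) for t in(.1,.5,1) for ph in(0,1,-1)),key=lambda r:r.cost)
    x=best.x;a=np.array([np.sin(x[0])*np.cos(x[1]),np.sin(x[0])*np.sin(x[1]),np.cos(x[0])]);s=(q-g)@a
    print("n",len(q),"tilt deg",np.degrees(x[0]).round(1),"az",np.degrees(x[1]).round(1),"off",x[2:].round(4),"rms",np.sqrt(np.mean(best.fun**2)).round(4),"s range",s.min().round(3),s.max().round(3),"zmin",q[:,2].min().round(3),"tcp",o["tcp_pos"].round(4),"w",o["grip_width"])
E
python3 -c "from tilt import *;tilt()"
python3 -m crank '[[[0,0,0],[0,0,0]],[[0,0,0.6],[0,0,0]],[[0,0,-0.6],[0,0,0]],[[0,0,0.6],[0,0,0]],[[0,0,-0.6],[0,0,0]]]' - 20;python3 -c "from tilt import *;tilt()"
```

```text
n 1537 tilt deg 32.2 az -0.1 off [-0.1483 -0.0485] rms 0.0012 s range -0.105 -0.009 zmin 0.025 tcp [ 0.5701 -0.1421  0.0853] w 0.02245108854998951
clock: 11.9
tcp_pos: [0.5693, -0.142, 0.0844]
orientation: [-0.073, -3.138, -0.001]
contact_force: [-0.4, -0.1, -4.1]
grip_width: 0.0226
gripper_force: 26.8
n 1573 tilt deg 44.4 az 0.1 off [-0.1249 -0.0123] rms 0.0009 s range -0.113 -0.01 zmin 0.019 tcp [ 0.5693 -0.142   0.0844] w 0.02261797427292519
```

```bash
sed -i 's/\.3\*x\[2\],\.3\*x\[3\]/60*x[2],60*x[3]/' tilt.py
python3 -m crank '[[[0,0,0.8],[0,0,0]],[[0,0,-0.8],[0,0,0]],[[0,0,0.8],[0,0,0]],[[0,0,-0.8],[0,0,0]],[[0,0,0],[0,0,0]]]' - 20;python3 -c "
from tilt import *;tilt()
cv2.imwrite('pics/s5.png',cv2.resize(np.load('side.npz')['p'][120:270,200:400],(480,360))[:,:,::-1])"
```

```text
clock: 12.45
tcp_pos: [0.5709, -0.1423, 0.0864]
orientation: [0.074, 3.14, -0.0]
contact_force: [-0.2, -0.5, -3.9]
grip_width: 0.0224
gripper_force: 24.7
n 1611 tilt deg 46.4 az 0.2 off [0.0043 0.0013] rms 0.0163 s range -0.114 -0.009 zmin 0.015 tcp [ 0.5709 -0.1423  0.0864] w 0.02243313001527281
```

View pics/s5.png

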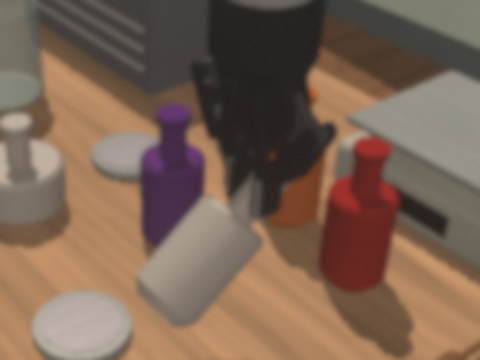

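Only a little further down. I bob harder while also tilting the tool forward about its closing axis, which brings the stone upright directly.

```bash
python3 -m crank '[[[0,0,-0.7],[0,-0.12,0]],[[0,0,-0.7],[0,-0.12,0]],[[0,0,-0.5],[0,-0.12,0]],[[0,0,0],[0,-0.12,0]],[[0,0,0],[0,-0.12,0]]]' - 20;python3 -c "
from tilt import *;tilt();print(monitor.get_obs()['joints'].round(2))"
```

```text
clock: 13.0
tcp_pos: [0.56, -0.1526, 0.0977]
orientation: [0.073, 2.698, -0.052]
contact_force: [-0.2, -1.4, -5.9]
grip_width: 0.0221
gripper_force: 24.6
n 1642 tilt deg 30.4 az -1.0 off [-0.0009  0.    ] rms 0.011 s range -0.126 -0.02 zmin 0.029 tcp [ 0.56   -0.1526  0.0977] w 0.022075625883094366
[ 0.54  0.31 -0.41  2.22  0.5   0.21  1.22]
```

```bash
sed -i 's/g=np.array(o\["tcp_pos"\])+\[0,0,.05\]/g=np.array(o["tcp_pos"])-.051*Ro.from_rotvec(o["orientation"]).as_matrix()[:,2]/' tilt.py
python3 -m crank '[[[0,0,0],[0,0,0]],[[0,0,1],[0,0,0]],[[0,0,-1],[0,0,0]],[[0,0,1],[0,0,0]],[[0,0,-1],[0,0,0]]]' - 20;python3 -c "
from tilt import *;tilt();tilt('scene');go(0.56,-.14,.1)"
```

```text
clock: 13.55
tcp_pos: [0.5638, -0.1523, 0.0976]
orientation: [0.073, 2.698, -0.05]
contact_force: [0.2, 0.8, -4.9]
grip_width: 0.0223
gripper_force: 24.1
n 1624 tilt deg 19.7 az 1.5 off [ 0.0037 -0.0001] rms 0.011 s range -0.111 -0.008 zmin 0.029 tcp [ 0.5638 -0.1523  0.0976] w 0.02233011285153128
n 314 tilt deg 57.2 az -57.2 off [-0. -0.] rms 0.0158 s range -0.029 0.035 zmin 0.048 tcp [ 0.5637 -0.1524  0.0993] w 0.02248493848240659
tcp [ 0.5642 -0.1527  0.0994] tool-x ang 3.093 tooly ang 1.511 zt [ 0.429 -0.048 -0.902] shift cm [ 0.4   1.24 -0.3 ] w 0.022825372764218848
```

```bash
cat > cyl.py <<'E'
from tilt import *
from scipy.optimize import least_squares
def cyl(n="side"):
    o=monitor.get_obs();p,d,W,f,m=grab(n);p=p.astype(int);g=np.array(o["tcp_pos"])-.051*Ro.from_rotvec(o["orientation"]).as_matrix()[:,2]
    k=(np.ptp(p,axis=-1)<40)&(p.min(-1)>75)&(W[...,2]>.02)&(W[...,2]<g[2]-.04)&(np.linalg.norm(W-g,axis=-1)<.15)
    k=cv2.erode(k.astype(np.uint8),np.ones((3,3)));N,L,st,ce=cv2.connectedComponentsWithStats(k);i=1+st[1:,4].argmax();q=W[L==i]
    c=q.mean(0);R=np.array(m["R"])
    def dirn(x):
        a=np.array([x[0],x[1],1]);return a/np.linalg.norm(a)
    def res(x):
        e=q-[x[2],x[3],c[2]];a=dirn(x);s=e@a;return np.linalg.norm(e-np.outer(s,a),axis=1)-.029
    c0=c+R[2]*.02
    b=least_squares(res,[.3,0,c0[0],c0[1]],loss="soft_l1",f_scale=.002);x=b.x;a=dirn(x)
    P=np.array([x[2],x[3],c[2]]);e=g-P
    print(n,len(q),"tilt",np.degrees(np.arccos(a[2])).round(1),"az",np.degrees(np.arctan2(a[1],a[0])).round(0),"med res",np.median(np.abs(b.fun)).round(4),"grip to axis",np.linalg.norm(e-e@a*a).round(4),"grip",g.round(4),"axis@grip z",(P+a*(g[2]-P[2])/a[2]).round(4),"zmin",q[:,2].min().round(3),"tcp",o["tcp_pos"].round(4))
E
python3 -c "from cyl import *;cyl()"
```

```text
side 759 tilt 25.1 az -2.0 med res 0.0006 grip to axis 0.0108 grip [ 0.5423 -0.1502  0.1454] axis@grip z [ 0.554  -0.1526  0.1454] zmin 0.05 tcp [ 0.5642 -0.1527  0.0994]
```

```bash
python3 -m crank '[[[0.2,0,0.4],[0,0,0]],[[0.2,0,0.4],[0,0,0]],[[0.2,0,0.4],[0,0,0]],[[0.1,0,0.3],[0,0,0]],[[0,0,0],[0,0,0]]]' - 25;python3 -c "
from cyl import *;cyl()"
```

```text
clock: 14.2
tcp_pos: [0.5625, -0.1531, 0.0807]
orientation: [0.073, 2.699, -0.051]
contact_force: [-0.3, -0.7, -5.2]
grip_width: 0.0224
gripper_force: 25.6
side 741 tilt 24.8 az -1.0 med res 0.0006 grip to axis 0.0104 grip [ 0.5407 -0.1507  0.1267] axis@grip z [ 0.5519 -0.1531  0.1267] zmin 0.029 tcp [ 0.5625 -0.1531  0.0807]
```

```bash
for i in 1 2 ; do python3 -m crank '[[[0.09,0,0.18],[0,0,0]],[[0.09,0,0.18],[0,0,0]],[[0,0,0],[0,0,0]]]' - 25 | egrep 'tcp|contact'; done;python3 -c "
from cyl import *;cyl()"
```

```text
tcp_pos: [0.5628, -0.1535, 0.0775]
contact_force: [0.4, 0.9, -3.8]
tcp_pos: [0.5627, -0.1536, 0.0736]
contact_force: [-0.4, 0.7, -3.8]
side 715 tilt 24.7 az -1.0 med res 0.0006 grip to axis 0.0101 grip [ 0.5409 -0.1512  0.1196] axis@grip z [ 0.5519 -0.153   0.1196] zmin 0.024 tcp [ 0.5627 -0.1536  0.0736]
```

```bash
for i in 1 2 3; do python3 -m crank '[[[0.09,0,0.18],[0,0,0]],[[0.09,0,0.18],[0,0,0]],[[0,0,0],[0,0,0]]]' - 25 | egrep 'tcp|contact'; done;python3 -c "
from cyl import *;cyl()"
```

```text
tcp_pos: [0.5649, -0.1537, 0.0714]
contact_force: [-0.1, 0.6, 4.6]
tcp_pos: [0.5679, -0.1537, 0.0697]
contact_force: [1.6, -0.6, 12.1]
tcp_pos: [0.5695, -0.1537, 0.0669]
contact_force: [2.5, -0.0, 15.2]
side 654 tilt 28.6 az -1.0 med res 0.0006 grip to axis 0.0104 grip [ 0.5471 -0.1513  0.1127] axis@grip z [ 0.5588 -0.153   0.1127] zmin 0.022 tcp [ 0.5695 -0.1537  0.0669]
```

```bash
python3 -m crank '[[[0.5,0,-0.45],[0,0,0]],[[0.58,0,-0.45],[0,0,0]],[[0.58,0,-0.4],[0,0,0]],[[0.58,0,-0.35],[0,0,0]],[[0.58,0,-0.35],[0,0,0]]]' - 25;python3 -m crank '[[[0,0,0],[0,0,0]],[[0,0,0],[0,0,0]]]' |egrep 'tcp|cont'; python3 -c "
from cyl import *;cyl()"
```

```text
clock: 16.35
tcp_pos: [0.5309, -0.1516, 0.0696]
orientation: [0.072, 2.692, -0.052]
contact_force: [2.4, 0.6, 3.4]
grip_width: 0.0218
gripper_force: 27.7
tcp_pos: [0.5304, -0.1517, 0.0694]
contact_force: [0.6, -0.1, 9.6]
side 693 tilt 81.1 az -39.0 med res 0.0029 grip to axis 0.1107 grip [ 0.5084 -0.1492  0.1153] axis@grip z [ 0.8012 -0.4998  0.1153] zmin 0.023 tcp [ 0.5304 -0.1517  0.0694]
```

```bash
sed -i 's/    b=least_squares(res.*/    b=min((least_squares(res,[t,0,c0[0],c0[1]],loss="soft_l1",f_scale=.002,bounds=([-1.2,-.5,-2,-2],[1.2,.5,2,2])) for t in(-.2,0,.2,.5)),key=lambda b:b.cost);x=b.x;a=dirn(x)/' cyl.py; python3 -c "
from cyl import *;cyl()"
```

```text
side 671 tilt 39.8 az -37.0 med res 0.0037 grip to axis 0.1035 grip [ 0.5085 -0.1492  0.1153] axis@grip z [ 0.5154 -0.2627  0.1153] zmin 0.022 tcp [ 0.5305 -0.1517  0.0694]
```

```bash
sed -i 's/&(np.linalg.norm(W-g,axis=-1)<.15)/\&(abs(W[...,1]-g[1])<.04)\&(abs(W[...,0]-g[0])<.11)/; s/;q=W\[L==i\]$/;q=W[L==i];print(q.min(0).round(3),q.max(0).round(3))/' cyl.py; python3 -c "
from cyl import *;cyl()"
```

```text
[ 0.474 -0.182  0.022] [ 0.518 -0.143  0.075]
side 617 tilt 10.0 az 3.0 med res 0.0005 grip to axis 0.0114 grip [ 0.5086 -0.1492  0.1153] axis@grip z [ 0.5199 -0.1513  0.1153] zmin 0.022 tcp [ 0.5305 -0.1517  0.0694]
```

```bash
python3 -m crank '[[[0.36,0,-0.24],[0,0,0]],[[0.36,0,-0.24],[0,0,0]],[[0.36,0,-0.22],[0,0,0]],[[0.36,0,-0.2],[0,0,0]],[[0,0,0],[0,0,0]]]' - 25; python3 -c "
from cyl import *;cyl();go(.5,-.15,.1)"
```

```text
clock: 17.2
tcp_pos: [0.5106, -0.1506, 0.0691]
orientation: [0.074, 2.698, -0.052]
contact_force: [1.4, 0.3, -0.1]
grip_width: 0.0222
gripper_force: 29.5
[ 0.459 -0.182  0.022] [ 0.5   -0.142  0.073]
side 579 tilt 7.5 az 5.0 med res 0.0004 grip to axis 0.0119 grip [ 0.4889 -0.1481  0.1152] axis@grip z [ 0.5007 -0.1503  0.1152] zmin 0.022 tcp [ 0.5106 -0.1506  0.0691]
tcp [ 0.5109 -0.1507  0.0692] tool-x ang 3.093 tooly ang 1.51 zt [ 0.427 -0.048 -0.903] shift cm [-0.34 -0.08 -3.25] w 0.021915346976942956
```

```bash
python3 -m crank '[[[0,0,0],[0,0,0]],[[0,0,0],[0,0,0]],[[0,0,0],[0,0,0]],[[0,0,0],[0,0,0]]]' 5.5 25 | egrep 'cont|width'; python3 -m crank '[[[0,0,-1.5],[0,0,0]],[[0,0,-3],[0,0,0]],[[0,0,-4],[0,0,0]],[[0,0,-4],[0,0.12,0]],[[0,0,0],[0,0.12,0]]]'>/dev/null; python3 -m crank '[[[0,0,0],[0,0.12,0]],[[0,0,0],[0,0.084,0]],[[0,0,0],[0,0,0]],[[0,0,0],[0,0,0]]]'
python3 - <<'E'
from h import *
go(.5,-.15,.2)
for n in("side","wrist","scene"):
    p,d,W,f,m=grab(n);p=p.astype(int)
    k=(np.ptp(p,axis=-1)<45)&(p.min(-1)>90)&(np.hypot(W[...,0]-.49,W[...,1]+.15)<.09)
    a=W[k&(W[...,2]>.128)&(W[...,2]<.142)];b=W[k&(W[...,2]>.02)&(W[...,2]<.085)]
    print(n,len(a),a.min(0).round(4) if len(a) else"",a.max(0).round(4) if len(a) else "",np.median(a,0) if len(a) else "","body",len(b),b.min(0).round(3),b.max(0).round(3))
    J=W[(np.hypot(W[...,0]-.43,W[...,1]+.28)<.06)&(W[...,2]>.092)&(W[...,2]<.106)]
    if len(J)>50:
        s=np.linalg.lstsq(np.c_[2*J[:,:2],np.ones(len(J))],(J[:,:2]**2).sum(1),rcond=None)[0];print(" jar",len(J),s[:2].round(4),np.sqrt(s[2]+s[:2]@s[:2]).round(4),"bbox mid",(J.min(0)+J.max(0))[:2]/2)
E
```

```text
contact_force: [0.0, -0.3, -0.2]
grip_width: 0.0549
clock: 18.55
tcp_pos: [0.4697, -0.1494, 0.1602]
orientation: [0.104, 3.12, -0.047]
contact_force: [-0.2, 0.6, -0.5]
grip_width: 0.0548
gripper_force: 0.0
tcp [ 0.4697 -0.1494  0.1602] tool-x ang 3.075 tooly ang 1.504 zt [ 0.018 -0.031 -0.999] shift cm [-3.11  0.03 -3.92] w 0.05483078560793151
side 200 [ 0.4704 -0.1669  0.1281] [ 0.5002 -0.1369  0.1381] [ 0.48328517 -0.15460192  0.13660277] body 763 [ 0.456 -0.182  0.02 ] [ 0.501 -0.136  0.085]
 jar 760 [ 0.429  -0.2827] 0.0368 bbox mid [ 0.43023575 -0.2820402 ]
wrist 1008 [ 0.4704 -0.1644  0.1286] [ 0.4998 -0.1356  0.1383] [ 0.48345803 -0.14982183  0.13625542] body 704 [ 0.456 -0.176  0.02 ] [ 0.475 -0.124  0.085]
 jar 1888 [ 0.4296 -0.2783] 0.0367 bbox mid [ 0.42990231 -0.27914935]
scene 94 [ 0.47   -0.1653  0.1301] [ 0.5002 -0.1383  0.1385] [ 0.48642209 -0.15150051  0.13539359] body 6 [ 0.5   -0.148  0.083] [ 0.511 -0.128  0.085]
 jar 253 [ 0.4295 -0.2803] 0.0369 bbox mid [ 0.4289206  -0.28055268]
```

The stone stands upright on the table at (.485,-.151) and the jar is at (.430,-.280). I level the tool and regrip properly, with the tips 98 mm up, at 120 N.

```bash
python3 -m crank '[[[-0.8,0,0],[-0.03,0.02,0]],[[-0.73,0,0],[0,0,0]],[[0,0,0],[0,0,0]],[[0,0,0],[0,0,0]]]' 5.5 >/dev/null; python3 -c "
from h import *;go(.485,-.151,.066)
p,d,W,f,m=grab('wrist')
a=W[(W[...,2]>.128)&(W[...,2]<.142)&(np.hypot(W[...,0]-.485,W[...,1]+.15)<.025)&(p.min(-1)>90)];print((a.min(0)+a.max(0))/2)"
```

```text
tcp [ 0.4846 -0.1508  0.1609] tool-x ang 3.075 tooly ang 1.504 zt [-0.    -0.001 -1.   ] shift cm [-0.04 -0.01  9.49] w 0.05503449847897866
[ 0.48524367 -0.14989958  0.13370004]
```

```bash
python3 -m crank '[[[0,0,2.5],[0,0,0]],[[0,0,2.5],[0,0,0]],[[0,0,2.5],[0,0,0]],[[0,0,1.5],[0,0,0]],[[0,0,0.4],[0,0,0]]]' >/dev/null; python3 -m crank '[[[0,0,0],[0,0,0]],[[0,0,0],[0,0,0]]]'>/dev/null; python3 -m crank '[[[0,0,0],[0,0,0]],[[0,0,0],[0,0,0]],[[0,0,0],[0,0,0]],[[0,0,0],[0,0,0]],[[0,0,0],[0,0,0]]]' 0 100; python3 -m crank '[[[0,0,-0.5],[0,0,0]],[[0,0,-1],[0,0,0]],[[0,0,-1.5],[0,0,0]],[[0,0,-2],[0,0,0]],[[0,0,-2],[0,0,0]]]';  python3 -m crank '[[[0,0,-2],[0,0,0]],[[0,0,-2],[0,0,0]],[[0,0,-1.5],[0,0,0]],[[0,0,-0.5],[0,0,0]],[[0,0,0],[0,0,0]]]'; python3 -c "from cyl import *;cyl()"
```

```text
clock: 20.35
tcp_pos: [0.486, -0.1512, 0.068]
orientation: [0.106, 3.138, -0.002]
contact_force: [-0.5, 1.0, 6.5]
grip_width: 0.0265
gripper_force: 97.6
clock: 20.85
tcp_pos: [0.4848, -0.151, 0.1384]
orientation: [-0.106, -3.139, 0.0]
contact_force: [-0.1, -1.2, -4.0]
grip_width: 0.0267
gripper_force: 98.5
clock: 21.35
tcp_pos: [0.4852, -0.1513, 0.1976]
orientation: [0.107, 3.139, -0.002]
contact_force: [0.8, -0.8, -4.9]
grip_width: 0.0269
gripper_force: 98.5
[ 0.456 -0.182  0.14 ] [ 0.496 -0.144  0.206]
side 1022 tilt 0.4 az -137.0 med res 0.0004 grip to axis 0.001 grip [ 0.4852 -0.1513  0.2486] axis@grip z [ 0.4853 -0.1522  0.2486] zmin 0.14 tcp [ 0.4852 -0.1513  0.1976]
```

```bash
python3 -m crank '[[[0.19,-0.53,0],[0,0,0]],[[0.38,-1.06,0],[0,0,0]],[[0.56,-1.59,0],[0,0,0]],[[0.61,-1.72,0],[0,0,0]],[[0.61,-1.72,0],[0,0,0]]]' >/dev/null; python3 -m crank '[[[0.61,-1.72,0],[0,0,0]],[[0.61,-1.72,0],[0,0,0]],[[0.56,-1.59,0],[0,0,0]],[[0.38,-1.06,0],[0,0,0]],[[0.19,-0.53,0],[0,0,0]]]'>/dev/null; python3 -m crank '[[[0,0,0],[0,0,0]],[[0,0,0],[0,0,0]],[[0,0,0],[0,0,0]]]'
python3 - <<'E'
from cyl import *
cyl()
for n in("side","scene","wrist"):
    p,d,W,f,m=grab(n)
    J=W[(np.hypot(W[...,0]-.43,W[...,1]+.28)<.06)&(W[...,2]>.092)&(W[...,2]<.106)]
    if len(J)>50:
        s=np.linalg.lstsq(np.c_[2*J[:,:2],np.ones(len(J))],(J[:,:2]**2).sum(1),rcond=None)[0];print(n," jar",len(J),s[:2].round(4),np.sqrt(s[2]+s[:2]@s[:2]).round(4),"bbox mid",(J.min(0)+J.max(0))[:2]/2)
E
```

```text
clock: 22.7
tcp_pos: [0.4297, -0.2791, 0.1971]
orientation: [0.104, 3.14, -0.0]
contact_force: [-0.5, -0.1, -4.5]
grip_width: 0.0269
gripper_force: 98.6
[ 0.4   -0.318  0.023] [ 0.474 -0.244  0.207]
side 1745 tilt 6.2 az 167.0 med res 0.0009 grip to axis 0.0071 grip [ 0.4297 -0.2791  0.2481] axis@grip z [ 0.4226 -0.278   0.2481] zmin 0.023 tcp [ 0.4297 -0.2791  0.1971]
side  jar 537 [ 0.4289 -0.283 ] 0.0366 bbox mid [ 0.42953962 -0.28266185]
scene  jar 189 [ 0.43   -0.2803] 0.0368 bbox mid [ 0.43346663 -0.28043182]
wrist  jar 599 [ 0.4292 -0.2795] 0.0365 bbox mid [ 0.41730745 -0.27952285]
```

```bash
python3 -m crank '[[[0,-0.1,0.5],[0,0,0]],[[0,0,1],[0,0,0]],[[0,0,1],[0,0,0]],[[0,0,1],[0,0,0]],[[0,0,1],[0,0,0]]]' |egrep 'tcp|cont|wid'; python3 -m crank '[[[0,0,1],[0,0,0]],[[0,0,1],[0,0,0]],[[0,0,0.5],[0,0,0]],[[0,0,0],[0,0,0]],[[0,0,0],[0,0,0]]]'|egrep 'tcp|cont|wid'
```

```text
tcp_pos: [0.4288, -0.2809, 0.1507]
contact_force: [-0.3, -0.3, -4.7]
grip_width: 0.0269
tcp_pos: [0.4294, -0.2811, 0.1272]
contact_force: [0.1, 0.1, -4.2]
grip_width: 0.0266
```

Force is still only the weight and the foot is about 40 mm into the mouth, so I go on down.

```bash
python3 -m crank '[[[0,0,1],[0,0,0]],[[0,0,1],[0,0,0]],[[0,0,1],[0,0,0]],[[0,0,1],[0,0,0]],[[0,0,0.5],[0,0,0]]]' |egrep 'tcp|cont|wid'; python3 -m crank '[[[0,0,0.3],[0,0,0]],[[0,0,0.2],[0,0,0]],[[0,0,0],[0,0,0]],[[0,0,0],[0,0,0]]]'|egrep 'tcp|cont|wid'
```

```text
tcp_pos: [0.4284, -0.2808, 0.0806]
contact_force: [-0.7, -0.3, -5.5]
grip_width: 0.0264
tcp_pos: [0.4294, -0.2812, 0.0773]
contact_force: [0.2, -0.7, -4.6]
grip_width: 0.0262
```

```bash
for i in 1 2 3; do python3 -m crank '[[[0,0,0.1],[0,0,0]],[[0,0,0.1],[0,0,0]],[[0,0,0],[0,0,0]]]' |egrep 'tcp|cont|wid'; done
```

```text
tcp_pos: [0.429, -0.2811, 0.075]
contact_force: [-0.2, -0.2, -5.8]
grip_width: 0.027
tcp_pos: [0.4304, -0.2813, 0.0741]
contact_force: [-0.9, 1.1, 5.6]
grip_width: 0.0265
tcp_pos: [0.4325, -0.2817, 0.0741]
contact_force: [-2.7, 0.7, 20.1]
grip_width: 0.0264
```

```bash
python3 -m crank '[[[0,0,-0.2],[0,0,0]],[[0,0,-0.05],[0,0,0]],[[0,0,0],[0,0,0]]]' |egrep 'tcp|cont'; python3 -m crank '[[[0,0,0],[0,0,0]],[[0,0,0],[0,0,0]],[[0,0,0],[0,0,0]],[[0,0,0],[0,0,0]]]' 5.5 20 |egrep 'tcp|cont|wid'; python3 -m crank '[[[0,0,-1],[0,0,0]],[[0,0,-3],[0,0,0]],[[0,0,-4],[0,0,0]],[[0,0,-4],[0,0,0]],[[0,0,-3],[0,0,0]]]'>/dev/null; python3 -m crank '[[[0,0,0],[0,0,0]],[[0,0,0],[0,0,0]],[[0,0,0],[0,0,0]]]'
python3 - <<'E'
from h import *
for n in("side","scene","wrist"):
    p,d,W,f,m=grab(n);near=np.hypot(W[...,0]-.43,W[...,1]+.28)<.06
    a=W[near&(W[...,2]>.128)&(W[...,2]<.155)];print(n,len(a),((a.min(0)+a.max(0))/2).round(4) if len(a) else "",np.percentile(a[:,2],[50,98]).round(4) if len(a) else "")
    J=W[near&(W[...,2]>.094)&(W[...,2]<.105)&(np.hypot(W[...,0]-.43,W[...,1]+.28)>.03)]
    if len(J)>50:
        s=np.linalg.lstsq(np.c_[2*J[:,:2],np.ones(len(J))],(J[:,:2]**2).sum(1),rcond=None)[0];print(" jar",len(J),s[:2].round(4),np.sqrt(s[2]+s[:2]@s[:2]).round(4))
E
```

```text
tcp_pos: [0.43, -0.2812, 0.0741]
contact_force: [0.6, 2.1, 3.8]
tcp_pos: [0.429, -0.2811, 0.0733]
contact_force: [-0.3, -1.1, 0.1]
grip_width: 0.0546
clock: 27.2
tcp_pos: [0.4282, -0.2809, 0.2226]
orientation: [-0.106, -3.138, -0.0]
contact_force: [-0.2, -0.1, -0.4]
grip_width: 0.0549
gripper_force: 0.0
side 393 [ 0.4299 -0.2824  0.1363] [0.1425 0.1441]
 jar 577 [ 0.4291 -0.2824] 0.0366
scene 136 [ 0.4305 -0.2808  0.1359] [0.1408 0.1434]
 jar 186 [ 0.4295 -0.2804] 0.037
wrist 702 [ 0.4301 -0.28    0.1401] [0.1422 0.1437]
 jar 846 [ 0.4295 -0.2794] 0.0366
```

The knob top is at z=.142 (6 + 136 mm) and within 1 mm of the jar's axis. The jar has not moved and the gripper is clear.

```bash
python3 -c "from bench import r;print(r.hand_in())"
```

```text
the job is handed in; nothing more can be done
None
```

The slim stone now stands upright on the half-litre jar's floor, within 1 mm of its axis, and the jar has not moved; I dropped the stone once onto the table on the way, stood it up again, and handed in at about 27 s with no verdict shown, so whether that drop counts against the run is unknown.

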